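# Comb back in the carousel, round jar to the front, held for unscrewing

### The job

The bamboo tail comb was left in the pink tumbler: stand it tail-down in the narrow steel tube on the bathroom carousel, where it belongs, and let go of it. Turn the carousel so that the round glass jar is squarely at the middle of the drip tray's open front, and finish gripping the carousel firmly by its centre handle, holding it still there (do not let go) so that it cannot spin while I unscrew the jar's lid. Leave the soap dish, the hair pin tray and the acrylic box where they are, and do not let the comb fall over.

Things in the scene. Friction and masses are not known exactly. Their poses are not given: they have to be found in the camera images.
- tray: white ceramic drip tray, 250 mm square, fixed. Three sides have an 18 mm rim; the fourth, towards its own -x (roughly towards the robot), is open: the front. Origin: centre of its underside, on the carousel's axis; yaw within 0.3 rad. The carousel in it is a bamboo disc of 216 mm diameter, top 28 mm over the shelf.
- carousel (a joint): carousel angle on the tray in rad, anticlockwise from above, endless (2 pi apart is the same); at 0 the round jar is squarely at the open front. Turns easily (friction 0.03 N m, no spring), stays where left. In its frame, fixed on the disc: round jar at -x, steel tube at +y, square glass jar at +x, white lotion bottle at -y.
- handle_grip (a point): centre of the carousel's handle: a bamboo bar 64 mm long (x), 14 mm thick (y), 26 mm high on a thin post on the carousel's axis; centre 245 mm over the shelf, above all else on it. Its yaw = tray yaw + carousel angle: the bar points at the round jar (-x) and the square jar (+x). Gripped from above across its thickness.
- jar_lid (a point): centre of the top of the round jar's ribbed aluminium screw lid (60 mm diameter), 102 mm over the shelf and 72 mm from the carousel's axis. The glass is 56 mm across. The other jar on the carousel is square.
- holder_mouth (a point): centre of the upper edge of the narrow steel tube on the carousel, 112 mm over the shelf and 80 mm from the carousel's axis. The bore is 19 mm wide, flaring to 27 mm over the top 12 mm, and 80 mm deep below this point.
- tumbler_hole (a point): centre of the hole in the pink tumbler's lid, at the lid's top, 100 mm over the shelf. The tumbler is 73 mm in diameter and held to the shelf by its suction foot. The hole is 12 mm wide and goes on as a sleeve to 5 mm above the shelf.
- comb_back (a point): grip point: middle of the bamboo comb's back, on the tail's axis, 145 mm above the tail's foot; starts 150 mm over the shelf, comb upright. Comb 30 g, 185 mm long; tail a rod 9 mm thick, 105 mm long. Back 14 mm wide (x), 10 mm thick (y), 80 mm long (z, up; 40 mm either way); teeth reach 25 mm to +x, 6 mm thick.
- comb_tip (a point): foot (lower end) of the comb's tail, 145 mm below comb_back along the comb's z.
- soap_dish: terracotta soap dish with soap, 110 x 75 x 29 mm, loose; origin at the centre of its underside. Not to be moved.
- pin_tray: shallow steel hair pin tray, 70 x 140 x 14 mm, loose; origin at the centre of its underside. Not to be moved.
- acrylic_box: clear acrylic box with a closed swing door, 130 x 150 x 130 mm, loose; origin at the centre of its underside. Not to be moved.

How it is judged (in metres and radians):
On the way:
1. the comb stands tail-down at the bottom of the steel tube, let go (horizontal distance between comb_tip and holder_mouth below 0.012 m and z of comb_tip in the frame of holder_mouth below -0.065 m and angle between comb_back's own z axis and vertical below 0.25 rad and contact force between the fingers and comb below 0.2 N), for 0.2 s.
At the end, for the whole second after the job is handed in: Comb in the steel tube (foot 65 mm or more below the mouth, within 12 mm of its axis, leaning under 0.25 rad), untouched; round jar's lid on the open-front side within 10 mm of the tray's middle line (8 degrees); carousel still, gripped with over 5 N within 30 mm of its handle's centre (horizontal distance between comb_tip and holder_mouth below 0.012 m and z of comb_tip in the frame of holder_mouth below -0.065 m and angle between comb_back's own z axis and vertical below 0.25 rad and contact force between the arm and comb below 0.2 N and x of jar_lid in the frame of tray below 0 m and y of jar_lid in the frame of tray between -0.01 and 0.01 m and velocity of joint carousel between -0.05 and 0.05 rad/s and contact force between the fingers and carousel above 5 N and distance between the grasp point and handle_grip below 0.03 m); the arm keeps its last pose, push and grip.
It fails at once if the soap dish is moved more than 25 mm (distance of soap_dish from where it was at the start of the episode above 0.025 m).
It fails at once if the pin tray is moved more than 25 mm (distance of pin_tray from where it was at the start of the episode above 0.025 m).
It fails at once if the acrylic box is moved more than 25 mm (distance of acrylic_box from where it was at the start of the episode above 0.025 m).
It fails at once if the comb falls over (tips more than about 60 degrees) (angle between comb_back's own z axis and vertical above 1.05 rad).
It also fails if it takes over 70 s, if anything falls off the work surface, if the arm or the gripper's body presses on something with over 40 N, if the wrist force passes 120 N, or if a joint passes its speed limit or range.

### The arm

A 6-joint arm with a two-finger parallel gripper is mounted at the origin on the work surface. World frame = base frame: x ahead of the robot, y to its left, z up, the work surface at z = 0. Lengths are in mm, angles in rad, forces in N, time in s.
With the tool pointing down it reaches from about 300 to 775 mm from the base axis. Payload 14.6 kg.
Tool frame: the origin (TCP) lies midway between the tips of the shut fingers; the grasp point (between the pads) lies 19 mm behind it (pinch_z is the distance from the TCP to the grasp point, in mm); z points along the fingers, y is the direction in which the jaws open and shut (so a half turn about z gives the same grasp; the last joint's range is limited). The gripper opens to 94 mm and grips with 3 to 60 N. Pads are 16 mm wide; open, the fingers measure 119 mm over their backs; the gripper's body (75 mm by 177 mm) begins 78 mm behind the grasp point.
Start: joints at [1.173, 0.3, 1.521, -0, 1.321, -0.067], TCP at [178.637, 520.171, 205.446] pointing down, gripper open.
Joint ranges: [-3.03, 3.03], [-0.79, 2.21], [0.23, 2.52], [-1.04, 4.18], [0, 3.07], [-2.55, 2.55]. Speed limits (rad/s): [2.22, 2.22, 2.57, 3.14, 3.14, 3.14].

### API

Orientations are given as [roll, pitch, yaw] about the fixed x, y, z axes, in that order (R = Rz(yaw) Ry(pitch) Rx(roll)).
In Python, from cell import read_state, camera, sign_off, pinch_z gives the robot as it stands. The module is installed in compiled form; this text tells all that it offers.
- The arm moves only by the tool servo_tool, never from a script. Its argument "series" is a list of rows, each a list of 6 numbers: the shift along the tool's x, y, z in cm, then the turn, a rotation vector about the tool's x, y, z in rad. In form: [[tx, ty, tz, rx, ry, rz], ...]. A call has exactly 10 rows; each row is the pose to reach, as a shift and turn from the pose commanded when the call began, along the tool's axes at that moment; what a row does not reach only later rows make up. A row lasts 1/12 s, in which the tool goes at most 41.7 mm and 7.16 degrees, less where a joint would pass 70% of its speed; a pose out of reach is approached as far as the arm can. A call with a gripper value outside its range is refused whole. "gripper" is the finger opening in cm, from 0 to 9.4, set as the call begins (left out, the last holds). The fingers move at their own pace and stop on an object; "grip_force" is the grip in N (left out, the last holds). Time passes only in rows, so rows that repeat a pose let the fingers close, or fill a call up. It gives the time, the measured TCP pose, the force and the opening at its end, in the units of the state.
- read_state(): the state, without advancing time (a new reading comes with each control period).
- camera(name): name is "side" or "top" or "wrist"; returns a dict with "pixels" (400x640x3 uint8, red, green, blue), "fx", "fy", "cx", "cy" (pixels), "pose" (4x4, takes a point from camera to world coordinates); the wrist camera has in their place "mount" (4x4, takes a point from camera to tool coordinates, whose origin is the TCP and whose axes are the flange's). Camera axes: x right, y down, z forward; pixel columns grow to the right and rows downward; lengths in mm; the calibration is good to about 2 mm. The wrist camera is an equidistant fisheye: a pixel r from the principal point sees the ray r / f radians off the axis. A picture is of the moment at which its call begins: read the wrist's pose just before it. There is no depth.
- sign_off(): hands the job in, once; it reports no verdict.
The state is a dict: "clock": time; "joints": joint angles; "qd": joint speeds; "effort": joint torques, N m; "eef_pos": TCP position; "eef_rot": TCP orientation; "wrist_force": force on the tool from outside, world axes, zero at the start; "moment": the same for the moment, N m; "finger_gap": finger opening in mm.
Only numpy, scipy, OpenCV 4.12 (cv2) and the standard library are available. Lean on these libraries where they do the work, as an engineer would, in place of code of your own. Each camera call takes 0.05 s, during which the arm holds its last target.

## Working session

There is one attempt and no reset: what is moved stays moved. The work goes in short steps, Python scripts to look and compute and a tool call to move; the robot and the scene stay as the last step left them, time stands still between calls to the robot, and variables do not carry over. Pictures are saved under pics/ and viewed, and the job is handed in when it is done.

Besides the shell and the picture viewer there is one more tool, called after "Call:" as name(argument=value, ...) on one line, values as JSON. servo_tool: Moves the arm, as the interface text tells. Its arguments: {"type":"object","properties":{"series":{"type":"array"},"gripper":{"type":"number"},"grip_force":{"type":"number"}},"required":["series"]}

```bash
mkdir -p pics; python3 - <<'E'
from cell import *
import cv2, numpy as np
np.set_printoptions(suppress=True,precision=4)
print(read_state())
print(pinch_z if not callable(pinch_z) else pinch_z())
for n in ["side","top","wrist"]:
    c=camera(n); cv2.imwrite(f"pics/{n}0.png",c["pixels"][:,:,::-1])
    print(n,{k:v for k,v in c.items() if k!="pixels"})
E
```

```text
{'clock': 0.0, 'joints': array([ 1.1734,  0.3005,  1.5216,  0.    ,  1.3207, -0.0666]), 'qd': array([ 0.0006, -0.0009,  0.0019,  0.    ,  0.0015,  0.0017]), 'effort': array([  0.001 , -53.1777, -35.275 ,   0.0709,   0.024 ,  -0.0001]), 'eef_pos': array([178.5189, 519.935 , 204.874 ]), 'eef_rot': array([-3.1404, -0.0001,  2.8108]), 'wrist_force': array([-0.2016, -0.0397,  0.1354]), 'moment': array([ 0.002 , -0.0208, -0.0154]), 'finger_gap': 93.46961073676478}
18.8
side {'fx': 458.3696647485533, 'fy': 458.3696647485533, 'cx': 321.96037257732564, 'cy': 203.25236819778726, 'pose': array([[   0.9183,   -0.1947,    0.3448,  173.5163],
       [  -0.3957,   -0.4786,    0.7838, -880.1026],
       [   0.0124,   -0.8562,   -0.5165,  739.5059],
       [   0.    ,    0.    ,    0.    ,    1.    ]])}
top {'fx': 471.8674982943127, 'fy': 471.8674982943127, 'cx': 323.0374955513078, 'cy': 205.06240059369273, 'pose': array([[  -0.0196,   -0.9971,    0.0736,  487.1415],
       [  -0.9997,    0.0184,   -0.0162,   18.1826],
       [   0.0148,   -0.0739,   -0.9972, 1225.3396],
       [   0.    ,    0.    ,    0.    ,    1.    ]])}
wrist {'fx': 309.70691628693146, 'fy': 309.70691628693146, 'cx': 322.5782909591819, 'cy': 198.9902749082725, 'mount': array([[   0.0001,   -0.9607,   -0.2776,   80.838 ],
       [   1.    ,    0.0002,   -0.0001,    0.0942],
       [   0.0001,   -0.2776,    0.9607, -179.2692],
       [   0.    ,    0.    ,    0.    ,    1.    ]])}
```

View pics/side0.png

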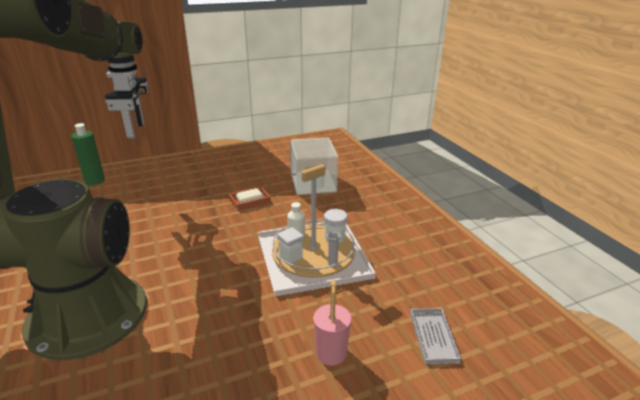

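View pics/top0.png

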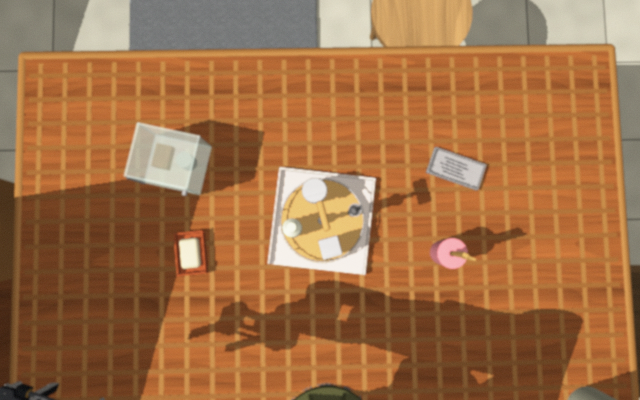

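View pics/wrist0.png

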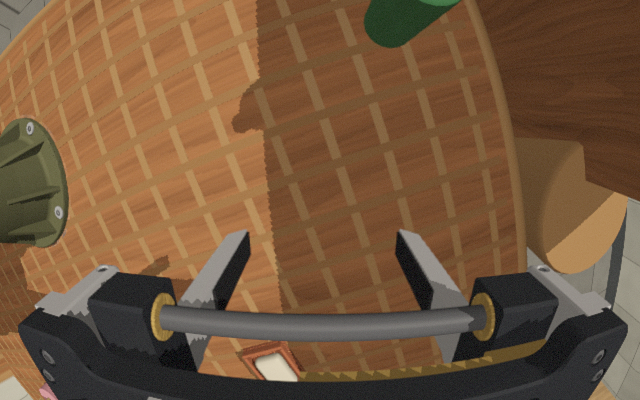

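```bash
python3 - <<'E'
import cv2
t=cv2.imread("pics/top0.png"); s=cv2.imread("pics/side0.png")
cv2.imwrite("pics/t_a.png",cv2.resize(t[150:290,250:390],(784,784//1),interpolation=cv2.INTER_CUBIC)[:600] if 0 else cv2.resize(t[155:285,255:390],None,fx=4.6,fy=4.6,interpolation=cv2.INTER_CUBIC))
cv2.imwrite("pics/t_b.png",cv2.resize(t[140:280,410:540],None,fx=4,fy=4,interpolation=cv2.INTER_CUBIC))
cv2.imwrite("pics/s_a.png",cv2.resize(s[150:370,250:400],None,fx=2.7,fy=2.7,interpolation=cv2.INTER_CUBIC))
E
```

```text
(no output)
```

View pics/t_a.png

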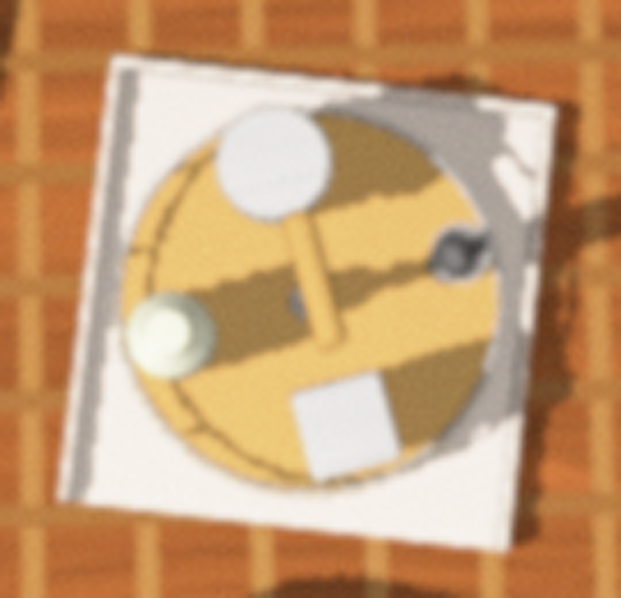

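View pics/t_b.png

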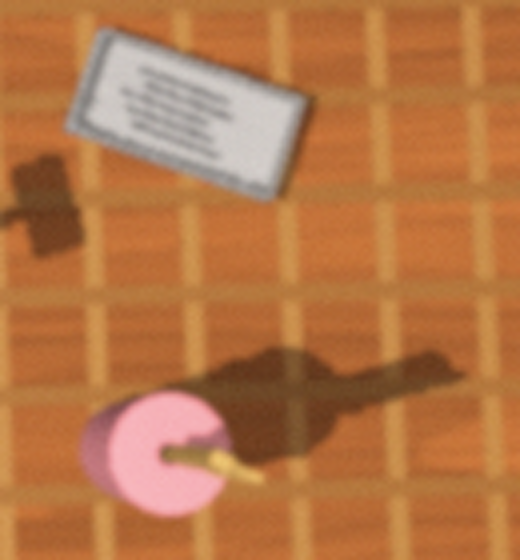

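View pics/s_a.png

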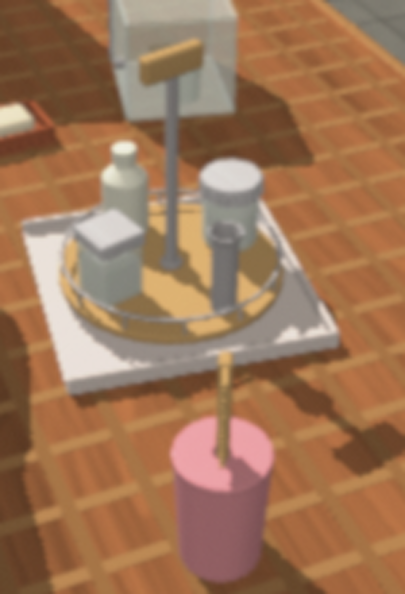

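```bash
cat > h.py <<'E'
import numpy as np, cv2
from cell import *
from scipy.spatial.transform import Rotation as R
np.set_printoptions(suppress=True,precision=3)
TOP=dict(f=471.8674982943127,cx=323.0374955513078,cy=205.06240059369273)
def ray_pin(c,u,v):
    d=np.array([(u-c["cx"])/c["fx"],(v-c["cy"])/c["fy"],1.]); P=c["pose"]
    return P[:3,3],P[:3,:3]@d
def ray_wrist(c,st,u,v):
    x=u-c["cx"];y=v-c["cy"];r=np.hypot(x,y);th=r/c["fx"]
    d=np.array([np.sin(th)*x/r,np.sin(th)*y/r,np.cos(th)]); 
    T=tool(st)@c["mount"]
    return T[:3,3],T[:3,:3]@d
def proj_wrist(c,st,p):
    T=np.linalg.inv(tool(st)@c["mount"]); q=T[:3,:3]@np.asarray(p,float)+T[:3,3]
    th=np.arctan2(np.hypot(q[0],q[1]),q[2]); a=np.arctan2(q[1],q[0])
    return np.array([c["cx"]+c["fx"]*th*np.cos(a),c["cy"]+c["fx"]*th*np.sin(a)])
def proj_pin(c,p):
    P=np.linalg.inv(c["pose"]);q=P[:3,:3]@np.asarray(p,float)+P[:3,3]
    return np.array([c["cx"]+c["fx"]*q[0]/q[2],c["cy"]+c["fy"]*q[1]/q[2]])
def tool(st):
    T=np.eye(4);T[:3,:3]=R.from_euler("xyz",st["eef_rot"]).as_matrix();T[:3,3]=st["eef_pos"];return T
def at_z(ray,z):
    o,d=ray; return o+d*(z-o[2])/d[2]
def move(st,pos,rotm=None):
    """shift (cm) & rotvec in tool axes to reach world TCP pos"""
    T=tool(st); s=T[:3,:3].T@(np.asarray(pos)-T[:3,3])/10
    r=np.zeros(3) if rotm is None else R.from_matrix(T[:3,:3].T@rotm).as_rotvec()
    return s,r
E
python3 - <<'E'
from h import *
c=camera("top")
A=lambda u,v:(255+u/4.6,155+v/4.6)
B=lambda u,v:(410+u/4,140+v/4)
for n,p,z in [("trTL",A(112,57),18),("trTR",A(555,105),18),("trBR",A(508,550),0),("trBL",A(60,498),0),
 ("lid",A(273,163),102),("tube",A(460,253),112),("sq",A(346,427),100),("bottle",A(170,334),110),("h1",A(297,215),258),("h2",A(328,343),258),("hole",B(170,455),100),("tumbc",B(170,455),100),("combtop",B(250,472),190),
 ("pin",B(190,113),7)]:
    print(n,np.round(p,1),at_z(ray_pin(c,*p),z)[:2])
s=camera("side")
for n,p,z in [("hole",(250+221/2.7,150+458/2.7),100),("combtop",(250+225/2.7,150+355/2.7),190),("lid",(250+232/2.7,150+180/2.7),102),("tube",(250+226/2.7,150+233/2.7),112),("h",(250+171/2.7,150+61/2.7),245)]:
    print(n,at_z(ray_pin(s,*p),z)[:2])
E
```

```text
trTL [279.3 167.4] [675.651 109.291]
trTR [375.7 177.8] [ 644.19  -138.595]
trBR [365.4 274.6] [ 395.787 -107.54 ]
trBL [268.  263.3] [429.854 142.907]
lid [314.3 190.4] [605.488  20.051]
tube [355. 210.] [556.169 -75.298]
sq [330.2 247.8] [467.978 -15.146]
bottle [292.  227.6] [517.448  74.465]
h1 [319.6 201.7] [565.496   9.49 ]
h2 [326.3 229.6] [508.074  -3.222]
hole [452.5 253.8] [ 448.14 -306.31]
tumbc [452.5 253.8] [ 448.14 -306.31]
combtop [472.5 258. ] [ 441.111 -324.011]
pin [457.5 168.2] [ 667.055 -355.142]
hole [ 448.255 -310.215]
combtop [ 450.906 -305.719]
lid [605.906  12.506]
tube [558.19  -77.503]
h [539.996   5.939]
```

Call:
servo_tool(series=[[-2,-1.5,-2.5,0,0,0.05],[-5,-4,-4,0,0,0.1],[-8,-6.5,-5.5,0,0,0.2],[-11,-9,-7,0,0,0.3],[-14,-11.5,-8.5,0,0,0.4],[-17,-14,-10,0,0,0.5],[-20,-16.5,-11.5,0,0,0.6],[-23,-19,-13,0,0,0.7],[-26,-21.5,-14.5,0,0,0.8],[-29,-23.5,-14.5,0,0,0.9]])

```text
clock: 1.08
eef_pos: [377.4, 201.9, 353.4]
eef_rot: [3.137, -0.0, 1.906]
wrist_force: [0.8, 1.2, -0.1]
finger_gap: 93.8
```

```bash
python3 - <<'E'
from h import *
st=read_state(); print(st["clock"],st["joints"],st["eef_pos"],st["eef_rot"])
for p in [(448,-200,350),(448,-307,350)]: print(move(st,p))
E
```

```text
1.0833 [ 0.406 -0.056  1.582 -0.     1.611  0.071] [377.361 201.924 353.39 ] [ 3.137 -0.     1.906]
(array([-40.28 ,  -6.547,   0.298]), array([0., 0., 0.]))
(array([-50.385, -10.066,   0.279]), array([0., 0., 0.]))
```

Call:
servo_tool(series=[[-3.8,-0.6,0,0,0,0],[-7.6,-1.3,0,0,0,0],[-11.4,-2,0,0,0,0],[-15.2,-2.7,0,0,0,0],[-19,-3.4,0,0,0,0.02],[-22.8,-4.2,0,0,0,0.04],[-26.6,-5,0,0,0,0.06],[-30.4,-5.8,0,0,0,0.08],[-34.2,-6.6,0,0,0,0.1],[-38,-7.4,0,0,0,0.1]])

```text
clock: 1.92
eef_pos: [433.3, -181.3, 350.5]
eef_rot: [3.141, 0.0, 1.809]
wrist_force: [1.4, 1.1, -0.5]
finger_gap: 94.1
```

Call:
servo_tool(series=[[-3.5,-0.5,0.3,0,0,0],[-7,-1,0.6,0,0,0],[-10,-1.5,0.6,0,0,0],[-12,-1.6,0.6,0,0,0],[-12.1,-1.6,0.6,0,0,0],[-12.1,-1.6,0.6,0,0,0],[-12.1,-1.6,0.6,0,0,0],[-12.1,-1.6,0.6,0,0,0],[-12.1,-1.6,0.6,0,0,0],[-12.1,-1.6,0.6,0,0,0]])

```text
clock: 2.75
eef_pos: [446.9, -299.8, 344.8]
eef_rot: [3.141, 0.0, 1.812]
wrist_force: [-0.6, 0.1, 1.0]
finger_gap: 94.1
```

```bash
python3 - <<'E'
from h import *
st=read_state(); print(st["clock"],st["joints"],st["eef_pos"],st["eef_rot"])
c=camera("wrist"); cv2.imwrite("pics/w1.png",c["pixels"][:,:,::-1])
np.save("w1.npy",np.r_[st["eef_pos"],st["eef_rot"]])
print(proj_wrist(c,st,(448,-308,100)),proj_wrist(c,st,(448,-308,190)))
cv2.imwrite("pics/w1z.png",cv2.resize(c["pixels"][100:300,220:420,::-1],None,fx=3,fy=3,interpolation=cv2.INTER_CUBIC))
E
```

```text
2.75 [-0.659  0.209  1.317  0.     1.615 -0.9  ] [ 446.865 -299.823  344.844] [3.141 0.    1.812]
[321.791 175.958] [321.595 192.584]
```

View pics/w1.png

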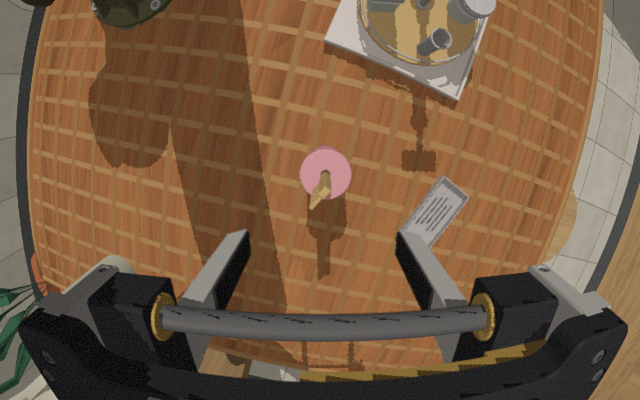

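View pics/w1z.png

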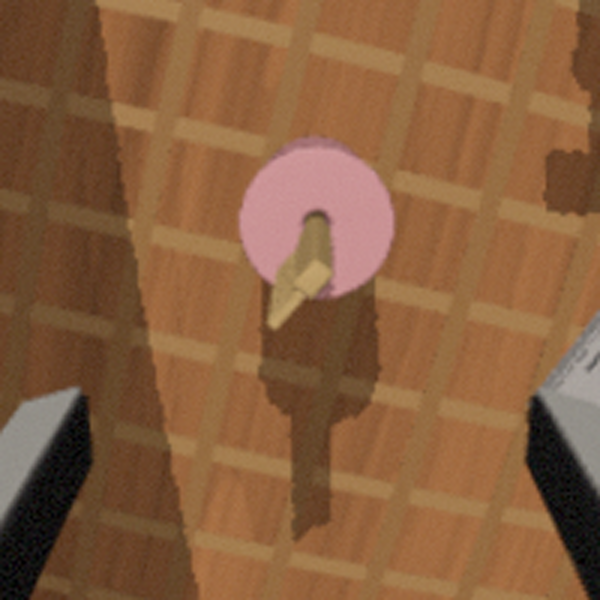

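```bash
python3 - <<'E'
from h import *
c=camera("wrist"); st=read_state()
Z=lambda u,v:(220+u/3,100+v/3)
b=at_z(ray_wrist(c,st,*Z(313,279)),190); t=at_z(ray_wrist(c,st,*Z(275,322)),190); h=at_z(ray_wrist(c,st,*Z(317,219)),100)
print(b,t,h,np.arctan2(*(t-b)[1::-1]),np.linalg.norm(t-b))
for x in [(246,220),(394,220),(318,150),(318,297)]: print(at_z(ray_wrist(c,st,*Z(*x)),100))
E
```

```text
[ 450.997 -307.917  190.   ] [ 441.103 -327.641  190.   ] [ 452.138 -302.788  100.   ] -2.0357461388693503 22.06651307953048
[ 420.142 -311.08   100.   ]
[ 487.102 -294.583  100.   ]
[ 444.811 -271.298  100.   ]
[ 461.691 -339.309  100.   ]
```

```bash
python3 - <<'E'
from h import *
st=read_state()
print(move(st,(451,-306,146)))
E
```

```text
(array([-0.67 ,  0.26 , 19.868]), array([0., 0., 0.]))
```

Call:
servo_tool(series=[[-0.1,0,1,0,0,0.1],[-0.2,0.1,2,0,0,0.2],[-0.4,0.2,4,0,0,0.3],[-0.5,0.2,6,0,0,0.4],[-0.7,0.25,8,0,0,0.5],[-0.7,0.25,9,0,0,0.6],[-0.7,0.25,10,0,0,0.7],[-0.7,0.25,10.5,0,0,0.7],[-0.7,0.25,10.5,0,0,0.7],[-0.7,0.25,10.5,0,0,0.7]], gripper=6, grip_force=15)

```text
clock: 3.68
eef_pos: [451.0, -306.7, 239.9]
eef_rot: [3.141, 0.0, 1.114]
wrist_force: [-0.2, -0.7, 1.3]
finger_gap: 59.8
```

```bash
python3 - <<'E'
from h import *
st=read_state(); print(st["clock"],st["eef_pos"],st["eef_rot"], st["finger_gap"])
c=camera("wrist"); cv2.imwrite("pics/w2.png",cv2.resize(c["pixels"][120:340,160:480,::-1],None,fx=2.4,fy=2.4,interpolation=cv2.INTER_CUBIC))
print(move(st,(451,-306,146)))
E
```

```text
3.6833 [ 450.972 -306.71   239.896] [3.141 0.    1.114] 59.829986463467854
(array([ 0.066, -0.032,  9.39 ]), array([0., 0., 0.]))
```

View pics/w2.png

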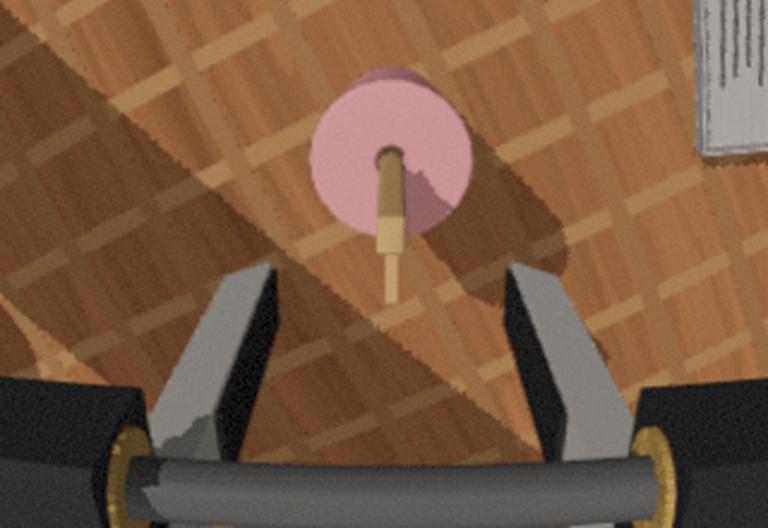

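```bash
python3 - <<'E'
from h import *
c=camera("wrist"); st=read_state()
Z=lambda u,v:(160+u/2.4,120+v/2.4)
for p,z in [((391,235),190),((391,158),100)]:
    q=at_z(ray_wrist(c,st,*Z(*p)),z); print(q, move(st,q))
E
```

```text
[ 451.247 -307.708  190.   ] (array([-0.068,  0.048,  5.026]), array([0., 0., 0.]))
[ 453.147 -304.23   100.   ] (array([ 0.33 ,  0.054, 14.026]), array([0., 0., 0.]))
```

Centred and aligned, so I descend and grip.

Call:
servo_tool(series=[[0,0.05,2,0,0,0],[0,0.05,4.5,0,0,0],[0,0.05,7,0,0,0],[0,0.05,8.8,0,0,0],[0,0.05,9.4,0,0,0],[0,0.05,9.4,0,0,0],[0,0.05,9.4,0,0,0],[0,0.05,9.4,0,0,0],[0,0.05,9.4,0,0,0],[0,0.05,9.4,0,0,0]])

```text
clock: 4.62
eef_pos: [451.6, -307.2, 146.4]
eef_rot: [3.14, 0.0, 1.111]
wrist_force: [-0.4, -0.2, -0.6]
finger_gap: 60.2
```

Call:
servo_tool(series=[[0,0,0,0,0,0],[0,0,0,0,0,0],[0,0,0,0,0,0],[0,0,0,0,0,0],[0,0,0,0,0,0],[0,0,0,0,0,0],[0,0,0,0,0,0],[0,0,0,0,0,0],[0,0,0,0,0,0],[0,0,0,0,0,0]], gripper=0, grip_force=15)

```text
clock: 5.45
eef_pos: [451.3, -307.0, 145.4]
eef_rot: [-3.142, -0.0, 1.111]
wrist_force: [-0.2, -0.9, 0.2]
finger_gap: 9.7
```

```bash
python3 - <<'E'
from h import *
st=read_state(); print(st["clock"],st["eef_pos"],st["eef_rot"], st["finger_gap"],st["wrist_force"])
E
```

```text
5.45 [ 451.288 -306.951  145.427] [-3.142 -0.     1.111] 9.702171788876393 [-0.166 -0.863  0.218]
```

Call:
servo_tool(series=[[0,0,-1,0,0,0],[0,0,-2.5,0,0,0],[0,0,-4,0,0,0],[0,0,-5.5,0,0,0],[0,0,-7,0,0,0],[0,0,-8.5,0,0,0],[0,0,-10,0,0,0],[0,0,-12,0,0,0],[0,0,-13.5,0,0,0],[0,0,-14,0,0,0]])

```text
clock: 6.28
eef_pos: [451.7, -307.2, 288.6]
eef_rot: [3.138, 0.001, 1.111]
wrist_force: [-0.3, -0.1, -0.0]
finger_gap: 9.9
```

```bash
python3 - <<'E'
from h import *
st=read_state(); print(st["clock"],st["eef_pos"],st["eef_rot"], st["finger_gap"])
c=camera("wrist"); cv2.imwrite("pics/w3.png",c["pixels"][:,:,::-1])
s=camera("side"); cv2.imwrite("pics/s3.png",s["pixels"][:,:,::-1])
print(move(st,(557,-77,290)))
E
```

```text
6.2833 [ 451.693 -307.228  288.592] [3.138 0.001 1.111] 9.927433941305214
(array([25.305, -0.783, -0.163]), array([0., 0., 0.]))
```

View pics/w3.png

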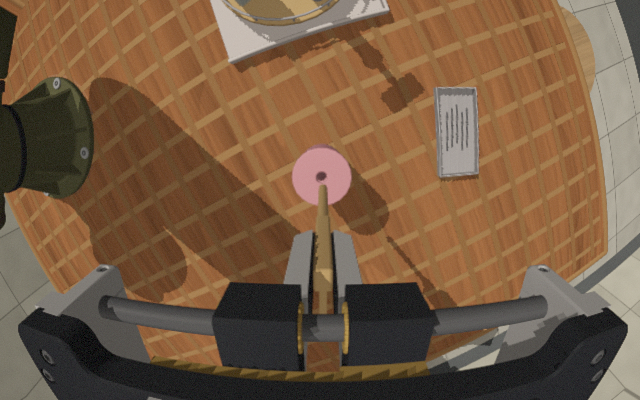

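View pics/s3.png

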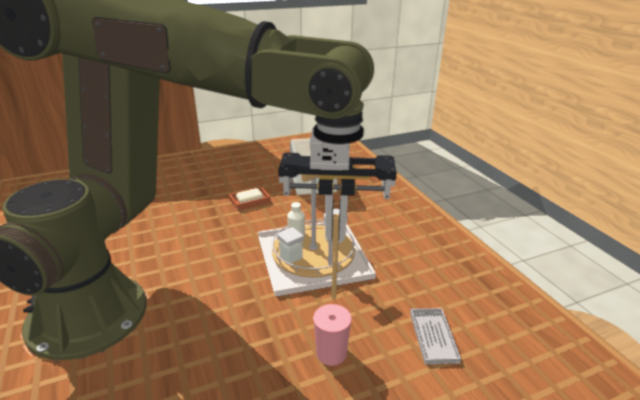

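Call:
servo_tool(series=[[1,0,0,0,0,0],[3,-0.1,0,0,0,-0.1],[5.5,-0.2,0,0,0,-0.2],[8,-0.3,0,0,0,-0.3],[10.5,-0.4,0,0,0,-0.4],[13,-0.5,0,0,0,-0.5],[16,-0.6,0,0,0,-0.6],[19,-0.7,0,0,0,-0.7],[22,-0.8,0,0,0,-0.7],[24,-0.8,0,0,0,-0.7]])

```text
clock: 7.22
eef_pos: [551.0, -85.3, 284.2]
eef_rot: [-3.14, -0.001, 1.813]
wrist_force: [0.0, 0.0, -0.0]
finger_gap: 9.8
```

Call:
servo_tool(series=[[0.6,0,0,0,0,0],[1,0,0,0,0,0],[1.2,0,0,0,0,0],[1.2,0,0,0,0,0],[1.2,0,0,0,0,0],[1.2,0,0,0,0,0],[1.2,0,0,0,0,0],[1.2,0,0,0,0,0],[1.2,0,0,0,0,0],[1.2,0,0,0,0,0]])

```text
clock: 8.05
eef_pos: [547.8, -76.9, 285.5]
eef_rot: [3.142, 0.0, 1.811]
wrist_force: [-0.2, -1.1, -0.7]
finger_gap: 9.7
```

```bash
python3 - <<'E'
from h import *
st=read_state(); print(st["clock"],st["eef_pos"],st["eef_rot"], st["finger_gap"],st["joints"])
c=camera("wrist"); cv2.imwrite("pics/w4.png",c["pixels"][:,:,::-1])
cv2.imwrite("pics/w4z.png",cv2.resize(c["pixels"][80:320,220:420,::-1],None,fx=2.5,fy=2.5,interpolation=cv2.INTER_CUBIC))
E
```

```text
8.05 [547.822 -76.86  285.457] [3.142 0.    1.811] 9.743345863234808 [-0.206  0.26   1.388 -0.     1.494 -0.445]
```

View pics/w4.png

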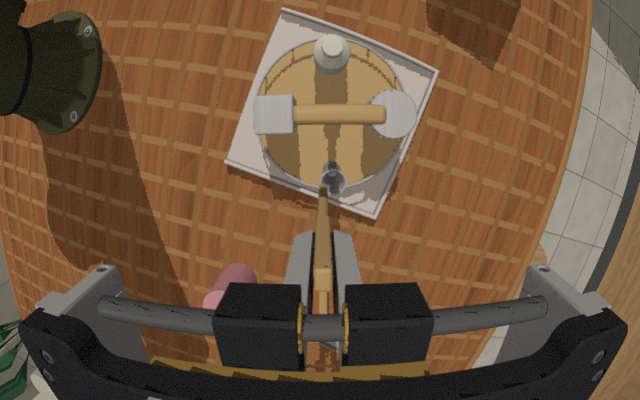

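View pics/w4z.png

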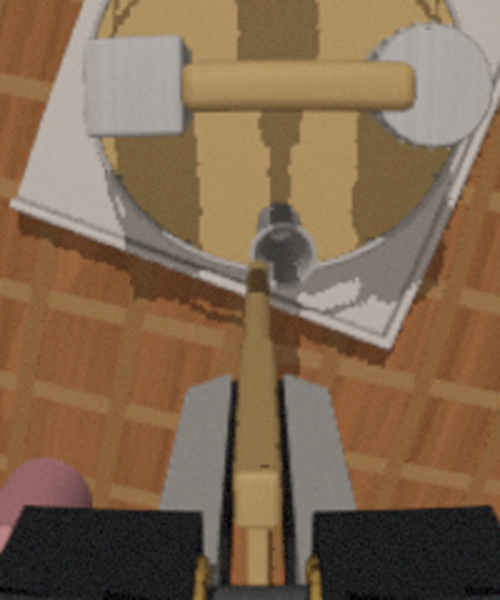

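```bash
python3 - <<'E'
from h import *
c=camera("wrist"); st=read_state()
Z=lambda u,v:(220+u/2.5,80+v/2.5)
m=at_z(ray_wrist(c,st,*Z(283,252)),112)
f=at_z(ray_wrist(c,st,*Z(257.5,268)),145)
h=at_z(ray_wrist(c,st,*Z(299,86)),258)
l=at_z(ray_wrist(c,st,*Z(433,87)),102)
sq=at_z(ray_wrist(c,st,*Z(134,86)),102)
h1=at_z(ray_wrist(c,st,*Z(184,86)),256);h2=at_z(ray_wrist(c,st,*Z(413,86)),256)
print("mouth",m,"foot",f,"handle",h,"lid",l,"sq",sq); d=h2-h1;print(np.arctan2(d[1],d[0]),np.linalg.norm(d),(h1+h2)/2)
print("foot in tool",move(st,f)[0],"mouth",move(st,m)[0])
d=m-h; print("tube radius/bearing",np.hypot(*d[:2]),np.arctan2(d[1],d[0])+np.pi/2)
d=l-h; print("lid",np.hypot(*d[:2]),np.arctan2(d[1],d[0]))
# tray corners
W=lambda *p:at_z(ray_wrist(c,st,*p),18)
cs=[W(283,11),W(437,72),W(377,217)]; print(cs, at_z(ray_wrist(c,st,227,162),0))
for a,b in [(0,1),(1,2)]:
    d=cs[b]-cs[a]; print(np.arctan2(d[1],d[0]),np.linalg.norm(d))
E
```

```text
mouth [559.76  -72.622 112.   ] foot [548.05  -74.988 145.   ] handle [540.084   3.078 258.   ] lid [609.823  20.04  102.   ] sq [473.771 -13.715 102.   ]
0.2500946069498643 61.56599563126084 [540.194   3.515 256.   ]
foot in tool [ 0.164  0.064 14.041] mouth [ 0.116  1.258 17.341]
tube radius/bearing 78.21563296599444 0.2542997943774217
lid 71.77201115053616 0.23858478161971
[array([437.163, 136.401,  18.   ]), array([677.277, 106.73 ,  18.   ]), array([ 647.951, -131.582,   18.   ])] [ 400.956 -105.564    0.   ]
-0.12294834421378803 241.9404107472851
-1.693237698623897 240.10892481658735
```

Call:
servo_tool(series=[[0,0.4,0,0,0,0],[0,0.8,0,0,0,0],[-0.05,1.2,0,0,0,0],[-0.05,1.2,0,0,0,0],[-0.05,1.2,0.8,0,0,0],[-0.05,1.2,1.6,0,0,0],[-0.05,1.2,2.4,0,0,0],[-0.05,1.2,2.6,0,0,0],[-0.05,1.2,2.6,0,0,0],[-0.05,1.2,2.6,0,0,0]])

```text
clock: 8.98
eef_pos: [559.6, -74.3, 259.4]
eef_rot: [-3.141, -0.0, 1.811]
wrist_force: [0.4, -0.2, 0.7]
finger_gap: 9.6
```

```bash
python3 - <<'E'
from h import *
st=read_state(); print(st["clock"],st["eef_pos"],st["eef_rot"], st["finger_gap"],st["wrist_force"])
c=camera("wrist")
cv2.imwrite("pics/w5z.png",cv2.resize(c["pixels"][80:320,220:420,::-1],None,fx=2.5,fy=2.5,interpolation=cv2.INTER_CUBIC))
s=camera("side"); cv2.imwrite("pics/s5.png",cv2.resize(s["pixels"][120:300,240:440,::-1],None,fx=3,fy=3,interpolation=cv2.INTER_CUBIC))
E
```

```text
8.9833 [559.572 -74.338 259.438] [-3.141 -0.     1.811] 9.640792059608021 [ 0.413 -0.204  0.748]
```

View pics/w5z.png

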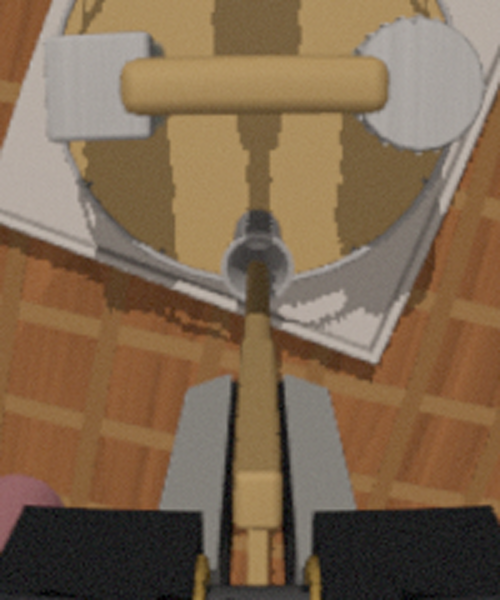

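View pics/s5.png

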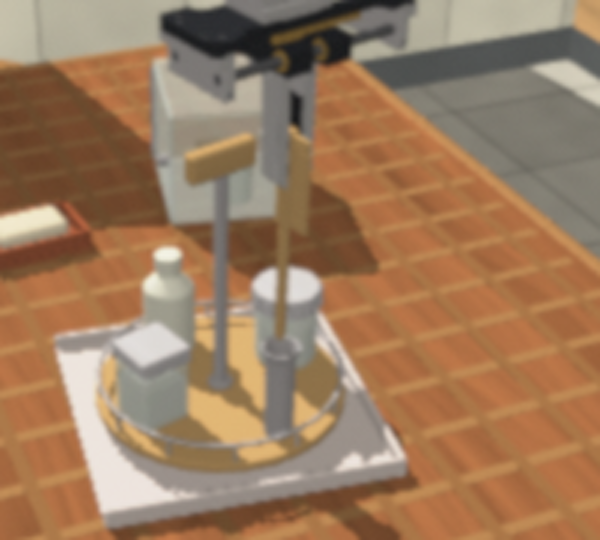

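Call:
servo_tool(series=[[0,0,0.8,0,0,0],[0,0,1.6,0,0,0],[0,0,2.4,0,0,0],[0,0,3.2,0,0,0],[0,0,4,0,0,0],[0,0,4.8,0,0,0],[0,0,5.6,0,0,0],[0,0,6.4,0,0,0],[0,0,6.4,0,0,0],[0,0,6.4,0,0,0]])

```text
clock: 9.92
eef_pos: [559.5, -74.3, 195.1]
eef_rot: [-3.141, -0.0, 1.811]
wrist_force: [-0.8, 0.1, -0.3]
finger_gap: 10.1
```

Call:
servo_tool(series=[[0,0,0.4,0,0,0],[0,0,0.8,0,0,0],[0,0,1.2,0,0,0],[0,0,1.5,0,0,0],[0,0,1.8,0,0,0],[0,0,2,0,0,0],[0,0,2,0,0,0],[0,0,2,0,0,0],[0,0,2,0,0,0],[0,0,2,0,0,0]])

```text
clock: 10.75
eef_pos: [559.7, -74.4, 175.7]
eef_rot: [3.141, 0.0, 1.811]
wrist_force: [-0.5, 0.6, -0.4]
finger_gap: 9.6
```

```bash
python3 - <<'E'
from h import *
st=read_state(); print(st["clock"],st["eef_pos"],st["eef_rot"], st["finger_gap"],st["wrist_force"])
c=camera("wrist")
cv2.imwrite("pics/w6z.png",cv2.resize(c["pixels"][80:320,220:420,::-1],None,fx=2.5,fy=2.5,interpolation=cv2.INTER_CUBIC))
s=camera("side"); cv2.imwrite("pics/s6.png",cv2.resize(s["pixels"][120:300,240:440,::-1],None,fx=3,fy=3,interpolation=cv2.INTER_CUBIC))
E
```

```text
10.75 [559.698 -74.365 175.653] [3.141 0.    1.811] 9.620020129114348 [-0.53   0.572 -0.356]
```

View pics/w6z.png

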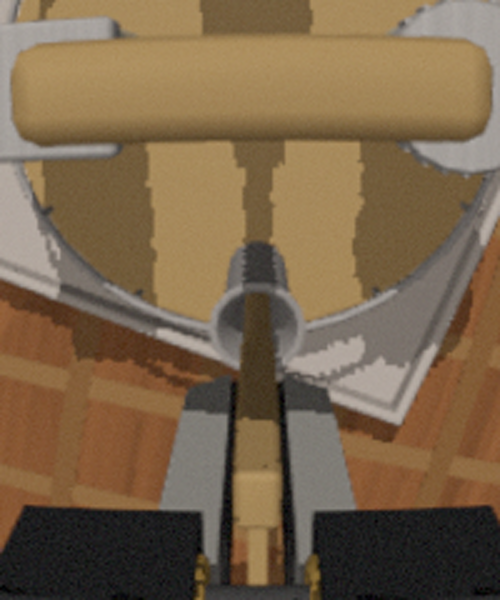

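View pics/s6.png

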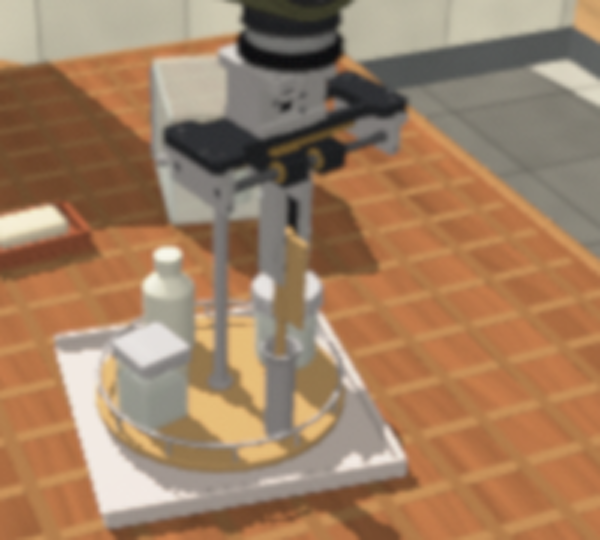

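Call:
servo_tool(series=[[0,0,0.1,0,0,0],[0,0,0.2,0,0,0],[0,0,0.3,0,0,0],[0,0,0.3,0,0,0],[0,0,0.3,0,0,0],[0,0,0.3,0,0,0],[0,0,0.3,0,0,0],[0,0,0.3,0,0,0],[0,0,0.3,0,0,0],[0,0,0.3,0,0,0]])

```text
clock: 11.68
eef_pos: [559.6, -74.3, 172.5]
eef_rot: [-3.142, 0.0, 1.811]
wrist_force: [0.0, 0.3, 0.5]
finger_gap: 9.6
```

Call:
servo_tool(series=[[0,0,0,0,0,0],[0,0,0,0,0,0],[0,0,0,0,0,0],[0,0,0,0,0,0],[0,0,0,0,0,0],[0,0,0,0,0,0],[0,0,0,0,0,0],[0,0,0,0,0,0],[0,0,0,0,0,0],[0,0,0,0,0,0]], gripper=5)

```text
clock: 12.52
eef_pos: [559.6, -74.3, 172.4]
eef_rot: [-3.142, -0.0, 1.811]
wrist_force: [0.7, -0.1, 0.4]
finger_gap: 50.3
```

```bash
python3 - <<'E'
from h import *
st=read_state(); print(st["clock"],st["eef_pos"],st["eef_rot"], st["finger_gap"],st["wrist_force"])
c=camera("wrist")
cv2.imwrite("pics/w7z.png",cv2.resize(c["pixels"][80:320,200:440,::-1],None,fx=2.5,fy=2.5,interpolation=cv2.INTER_CUBIC))
s=camera("side"); cv2.imwrite("pics/s7.png",cv2.resize(s["pixels"][120:300,240:440,::-1],None,fx=3,fy=3,interpolation=cv2.INTER_CUBIC))
E
```

```text
12.5167 [559.607 -74.333 172.445] [-3.142 -0.     1.811] 50.31239116648378 [ 0.716 -0.111  0.43 ]
```

View pics/w7z.png

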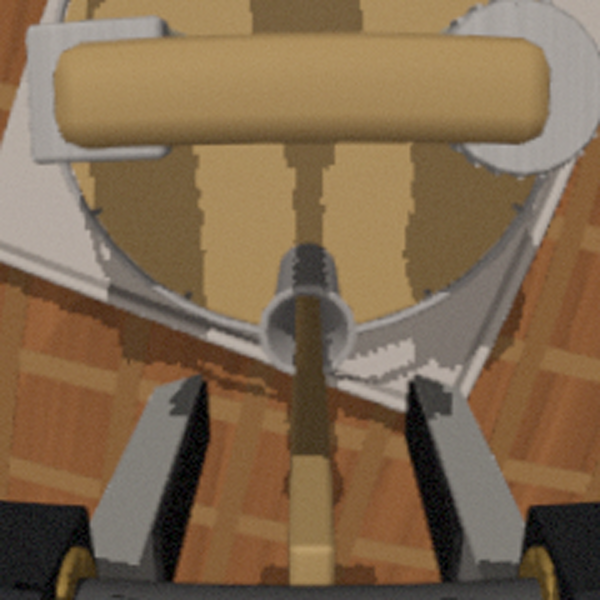

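View pics/s7.png

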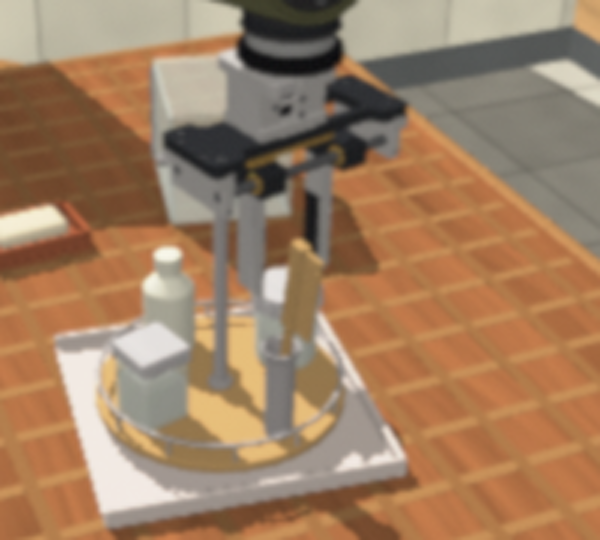

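Call:
servo_tool(series=[[0,0,-1,0,0,0],[0,0,-2.5,0,0,0],[0,0,-4,0,0,0],[0,0,-5.5,0,0,0],[0,0,-7,0,0,0],[0,0,-9,0,0,0],[0,0,-11,0,0,0.1],[0,0,-13,0,0,0.2],[1,0,-14,0,0,0.3],[2,0,-14,0,0,0.4]])

```text
clock: 13.45
eef_pos: [555.3, -55.0, 315.9]
eef_rot: [3.137, 0.0, 1.405]
wrist_force: [0.6, 1.4, 0.7]
finger_gap: 50.3
```

```bash
python3 - <<'E'
from h import *
st=read_state(); print(st["clock"],st["eef_pos"],st["eef_rot"])
print(move(st,(540,3.3,310),R.from_euler("xyz",[np.pi,0,0.25]).as_matrix()))
E
```

```text
13.45 [555.257 -55.023 315.877] [3.137 0.    1.405]
(array([ 5.501, -2.469,  0.577]), array([ 0.004, -0.003,  1.155]))
```

Call:
servo_tool(series=[[0.5,-0.2,0,0,0,0.12],[1.1,-0.5,0,0,0,0.24],[1.7,-0.8,0,0,0,0.36],[2.3,-1.1,0,0,0,0.48],[2.9,-1.4,0,0,0,0.6],[3.5,-1.7,0,0,0,0.72],[4.1,-2,0,0,0,0.84],[4.7,-2.3,0,0,0,0.96],[5.3,-2.4,0.3,0,0,1.08],[5.5,-2.5,0.6,0,0,1.15]])

```text
clock: 14.28
eef_pos: [538.9, 4.0, 307.4]
eef_rot: [3.141, -0.001, 0.255]
wrist_force: [0.7, 0.5, 0.4]
finger_gap: 49.8
```

Call:
servo_tool(series=[[0,0,0,0,0,0],[0,0,0,0,0,0],[0,0,0,0,0,0],[0,0,0,0,0,0],[0,0,0,0,0,0],[0,0,0,0,0,0],[0,0,0,0,0,0],[0,0,0,0,0,0],[0,0,0,0,0,0],[0,0,0,0,0,0]])

```text
clock: 15.12
eef_pos: [538.9, 3.4, 306.4]
eef_rot: [-3.142, 0.0, 0.261]
wrist_force: [0.2, 0.3, 0.0]
finger_gap: 50.0
```

```bash
python3 - <<'E'
from h import *
st=read_state(); print(st["clock"],st["eef_pos"],st["eef_rot"],st["joints"])
c=camera("wrist")
cv2.imwrite("pics/w8.png",c["pixels"][:,:,::-1])
print(move(st,(540,3.3,226)))
for a in (-32,0,32):
    print(proj_wrist(c,st,(540+a*np.cos(.25),3.3+a*np.sin(.25),258)))
E
```

```text
15.1167 [538.934   3.358 306.446] [-3.142  0.     0.261] [-0.062  0.219  1.391  0.     1.532  1.248]
(array([0.102, 0.033, 8.045]), array([0., 0., 0.]))
[322.457 253.672]
[322.905 216.789]
[323.388 176.536]
```

View pics/w8.png

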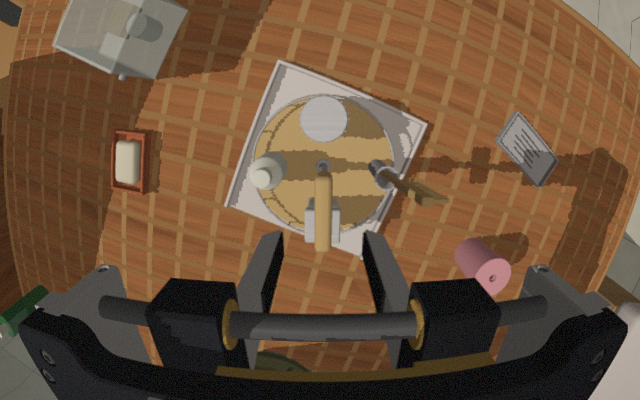

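Call:
servo_tool(series=[[0.1,0,1.5,0,0,0],[0.1,0,3,0,0,0],[0.1,0,4.5,0,0,0],[0.1,0,6,0,0,0],[0.1,0,7.2,0,0,0],[0.1,0,8,0,0,0],[0.1,0,8,0,0,0],[0.1,0,8,0,0,0],[0.1,0,8,0,0,0],[0.1,0,8,0,0,0]])

```text
clock: 16.0
eef_pos: [540.2, 3.6, 227.3]
eef_rot: [3.141, -0.001, 0.261]
wrist_force: [-0.3, 0.7, 0.3]
finger_gap: 49.9
```

Call:
servo_tool(series=[[0,0,0,0,0,0],[0,0,0,0,0,0],[0,0,0,0,0,0],[0,0,0,0,0,0],[0,0,0,0,0,0],[0,0,0,0,0,0],[0,0,0,0,0,0],[0,0,0,0,0,0],[0,0,0,0,0,0],[0,0,0,0,0,0]], gripper=0, grip_force=30)

```text
clock: 16.83
eef_pos: [539.9, 3.4, 226.5]
eef_rot: [3.141, -0.0, 0.261]
wrist_force: [1.1, -3.3, 0.3]
finger_gap: 13.7
```

```bash
python3 - <<'E'
from h import *
st=read_state(); print(st["clock"],st["eef_pos"],st["eef_rot"],st["joints"],st["finger_gap"],st["wrist_force"],st["moment"])
c=camera("wrist")
cv2.imwrite("pics/w9.png",c["pixels"][:,:,::-1])
E
```

```text
16.8333 [539.945   3.409 226.453] [ 3.141 -0.     0.261] [-0.061  0.262  1.521 -0.     1.359  1.249] 13.739247946167621 [ 1.12  -3.255  0.324] [-0.641 -0.036 -0.047]
```

View pics/w9.png

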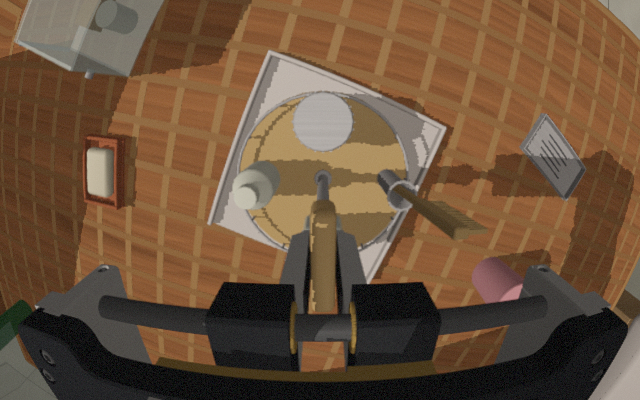

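Call:
servo_tool(series=[[0,0,0,0,0,-0.03],[0,0,0,0,0,-0.08],[0,0,0,0,0,-0.15],[0,0,0,0,0,-0.23],[0,0,0,0,0,-0.31],[0,0,0,0,0,-0.39],[0,0,0,0,0,-0.47],[0,0,0,0,0,-0.55],[0,0,0,0,0,-0.63],[0,0,0,0,0,-0.7]])

```text
clock: 17.72
eef_pos: [539.9, 3.6, 226.5]
eef_rot: [3.141, 0.0, 0.965]
wrist_force: [0.8, -3.2, -0.0]
finger_gap: 13.8
```

```bash
python3 - <<'E'
from h import *
st=read_state(); print(st["clock"],st["eef_pos"],st["eef_rot"],st["joints"],st["finger_gap"],st["wrist_force"],st["moment"])
c=camera("wrist")
cv2.imwrite("pics/w10.png",c["pixels"][:,:,::-1])
E
```

```text
17.7167 [539.903   3.552 226.467] [3.141 0.    0.965] [-0.061  0.262  1.521 -0.     1.359  0.545] 13.753630524089061 [ 0.766 -3.184 -0.024] [-0.596  0.03  -0.086]
```

View pics/w10.png

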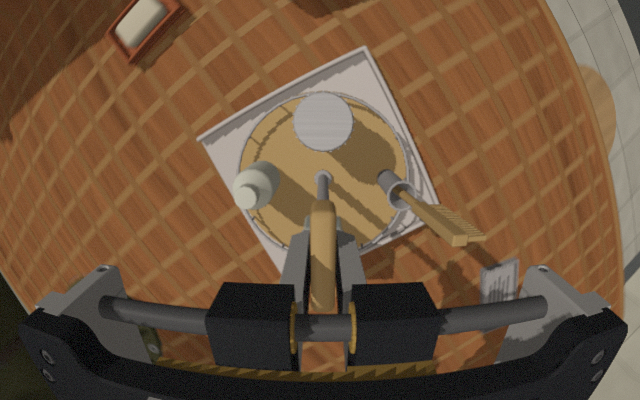

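Call:
servo_tool(series=[[0,0,0,0,0,-0.08],[0,0,0,0,0,-0.16],[0,0,0,0,0,-0.24],[0,0,0,0,0,-0.32],[0,0,0,0,0,-0.4],[0,0,0,0,0,-0.48],[0,0,0,0,0,-0.56],[0,0,0,0,0,-0.64],[0,0,0,0,0,-0.72],[0,0,0,0,0,-0.8]])

```text
clock: 18.6
eef_pos: [539.8, 3.6, 226.5]
eef_rot: [-3.141, -0.0, 1.763]
wrist_force: [-1.4, -3.1, -0.1]
finger_gap: 13.7
```

Call:
servo_tool(series=[[0,0,0,0,0,-0.08],[0,0,0,0,0,-0.16],[0,0,0,0,0,-0.24],[0,0,0,0,0,-0.32],[0,0,0,0,0,-0.4],[0,0,0,0,0,-0.48],[0,0,0,0,0,-0.56],[0,0,0,0,0,-0.64],[0,0,0,0,0,-0.7],[0,0,0,0,0,-0.75]])

```text
clock: 19.43
eef_pos: [539.6, 3.5, 226.4]
eef_rot: [-3.141, -0.0, 2.512]
wrist_force: [-2.8, -2.5, 1.3]
finger_gap: 13.7
```

Call:
servo_tool(series=[[0,0,0,0,0,-0.07],[0,0,0,0,0,-0.14],[0,0,0,0,0,-0.21],[0,0,0,0,0,-0.28],[0,0,0,0,0,-0.35],[0,0,0,0,0,-0.42],[0,0,0,0,0,-0.47],[0,0,0,0,0,-0.5],[0,0,0,0,0,-0.5],[0,0,0,0,0,-0.5]])

```text
clock: 20.27
eef_pos: [539.6, 3.4, 226.4]
eef_rot: [-3.141, -0.001, 3.008]
wrist_force: [-4.2, -4.4, 2.0]
finger_gap: 13.8
```

```bash
python3 - <<'E'
from h import *
st=read_state(); print(st["clock"],st["eef_pos"],st["eef_rot"],st["joints"],st["finger_gap"],st["wrist_force"],st["moment"])
for n in ["wrist","top","side"]:
    c=camera(n); cv2.imwrite(f"pics/{n}11.png",c["pixels"][:,:,::-1])
E
```

```text
20.2667 [539.583   3.414 226.433] [-3.141 -0.001  3.008] [-0.061  0.261  1.521 -0.     1.36  -1.499] 13.842868910970621 [-4.201 -4.431  1.977] [-0.737  0.532  0.065]
```

View pics/wrist11.png

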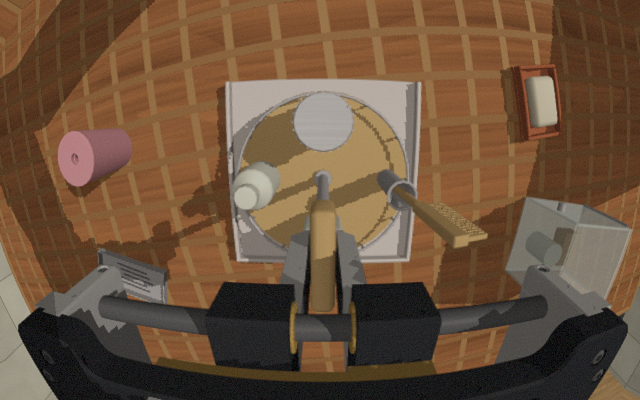

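View pics/top11.png

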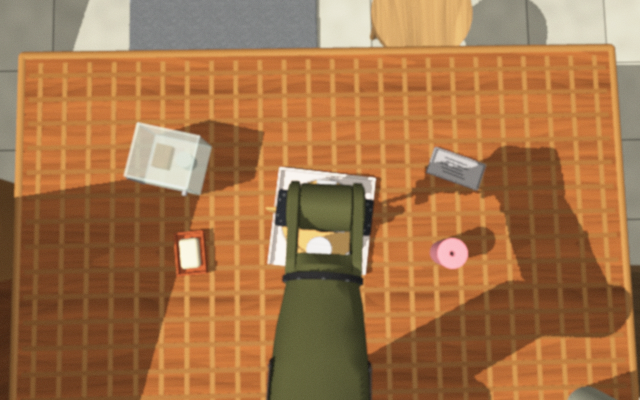

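View pics/side11.png

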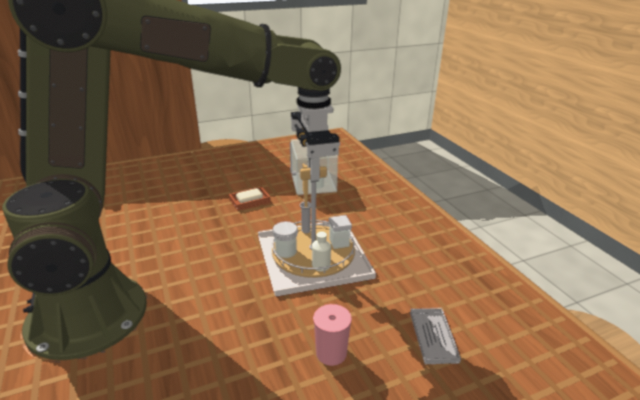

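```bash
python3 - <<'E'
import cv2
i=cv2.imread("pics/wrist11.png"); cv2.imwrite("pics/w11z.png",cv2.resize(i[60:280,210:430],None,fx=2.7,fy=2.7,interpolation=cv2.INTER_CUBIC))
E
```

```text
(no output)
```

View pics/w11z.png

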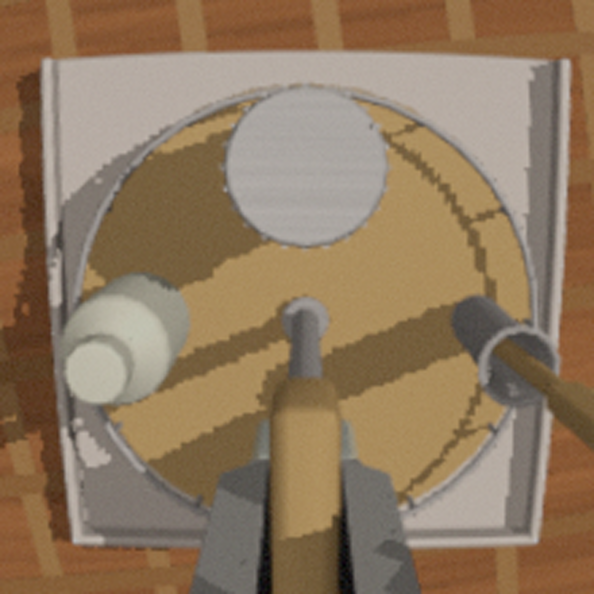

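```bash
python3 - <<'E'
from h import *
c=camera("wrist"); st=read_state(); print(st["eef_pos"],st["eef_rot"],st["qd"])
W=lambda u,v,z:at_z(ray_wrist(c,st,210+u/2.7,60+v/2.7),z)
fl,fr,rl,rr=[W(*p,18) for p in [(43,60),(570,60),(73,545),(540,545)]]
L=W(306,166,102)
for a,b in [(fl,fr),(rl,rr),(fl,rl),(fr,rr)]:
    d=(b-a); print(np.linalg.norm(d),np.arctan2(d[1],d[0]))
ctr=(fl+fr+rl+rr)/4; m=(fl+fr)/2;n=(rl+rr)/2
ax=(n-m)[:2]/np.linalg.norm((n-m)[:2])
yaw=np.arctan2(ax[1],ax[0]); 
print("ctr",ctr,"yaw",yaw,"L",L)
for cc in [ctr[:2],np.array([540,3.3])]:
    d=L[:2]-cc; print("in tray", d@ax, d@np.array([-ax[1],ax[0]]))
E
```

```text
[539.6     3.44  226.455] [-3.141 -0.001  3.008] [-0.001  0.001  0.001 -0.001  0.001 -0.   ]
247.69186626503716 1.4384553026143538
250.00751095190319 1.4375121882187352
248.64875598105326 -0.13707290202142705
248.884364041988 -0.12776473698632307
ctr [540.96   4.53  18.  ] yaw -0.1324166155354747 L [468.821  13.625 102.   ]
in tray -72.70788111250123 -0.5087288991160831
in tray -71.91875503971495 0.8368475047823104
```

```bash
python3 - <<'E'
from h import *
c=camera("wrist"); st=read_state()
a=np.pi/2-0.132; u=np.array([np.cos(a),np.sin(a)])
for foot in (32,42,52):
  for lean in (0.05,0.1,0.147):
    f=np.array([*(np.array([540,3.3])+u*(80-5*lean/.147)),foot]); d=np.array([*(u*np.sin(lean)),np.cos(lean)])
    print(foot,lean,proj_wrist(c,st,f+185*d), proj_wrist(c,st,f+185*d+25*np.array([*(u*np.cos(lean)),-np.sin(lean)])))
i=c["pixels"][140:260,370:500,::-1]; cv2.imwrite("pics/w12z.png",cv2.resize(i,None,fx=4.5,fy=4.5,interpolation=cv2.INTER_CUBIC))
E
```

```text
32 0.05 [447.422 235.437] [477.175 233.591]
32 0.1 [456.542 234.721] [484.479 232.244]
32 0.147 [464.561 233.828] [490.697 230.815]
42 0.05 [452.696 241.099] [483.274 238.915]
42 0.1 [462.085 240.269] [490.702 237.407]
42 0.147 [470.313 239.251] [496.998 235.819]
52 0.05 [458.372 247.238] [489.788 244.653]
52 0.1 [468.038 246.273] [497.333 242.962]
52 0.147 [476.475 245.11 ] [503.698 241.192]
```

View pics/w12z.png

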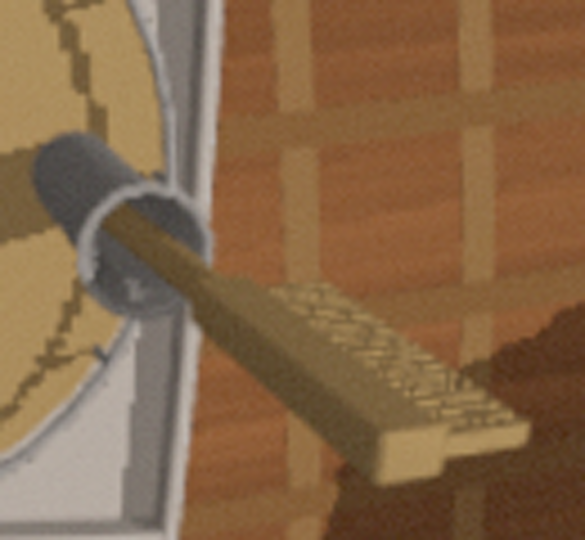

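```bash
python3 - <<'E'
from h import *
from scipy.optimize import least_squares
c=camera("wrist"); st=read_state()
a=np.pi/2-0.132; u=np.array([np.cos(a),np.sin(a)]);t=np.array([-u[1],u[0]])
Z=lambda x,y:np.array([370+x/4.5,140+y/4.5])
m=np.array([540,3.3])+u*80
print("mouth proj",proj_wrist(c,st,[*m,112]),"seen",Z(145,250))
# junction: back lower end width edges (188,300),(238,280) ; top corners (378,430..),(445,430),(440,472),(378,484)
obs=[(105,0,Z(212,290)),(185,0,Z(411,456))]
for foot in (32,36,40,44,48):
    def res(p):
        f=np.array([*(m+u*p[0]+t*p[1]),foot]); d=np.array([*(u*p[2]+t*p[3]),1]); d/=np.linalg.norm(d)
        return np.concatenate([proj_wrist(c,st,f+s*d)-o for s,_,o in obs])
    r=least_squares(res,[0,0,.1,0]); p=r.x
    h=112-foot-12; print(foot,r.x,"tail offset at bore top",p[0]+p[2]*h,p[1]+p[3]*h,"cost",r.cost)
s=cv2.imread("pics/side11.png");cv2.imwrite("pics/s11z.png",cv2.resize(s[130:290,240:400],None,fx=3.7,fy=3.7,interpolation=cv2.INTER_CUBIC))
E
```

```text
mouth proj [402.059 195.515] seen [402.222 195.556]
32 [-5.975  2.806  0.145 -0.048] tail offset at bore top 3.860513210262888 -0.4294288994255986 cost 9.693522803355793e-27
36 [-6.168  3.195  0.133 -0.039] tail offset at bore top 2.3391924971506715 0.7141718073401968 cost 2.4233807008389483e-27
40 [-6.372  3.593  0.121 -0.03 ] tail offset at bore top 0.9160195205164108 1.7839933169676883 cost 5.210268506803739e-26
44 [-6.587  3.999  0.11  -0.022] tail offset at bore top -0.4126892972739089 2.782804632697151 cost 1.40556080648659e-25
48 [-6.811  4.413  0.099 -0.013] tail offset at bore top -1.6502338306785989 3.713086322059957 cost 6.947024675738318e-25
```

View pics/s11z.png

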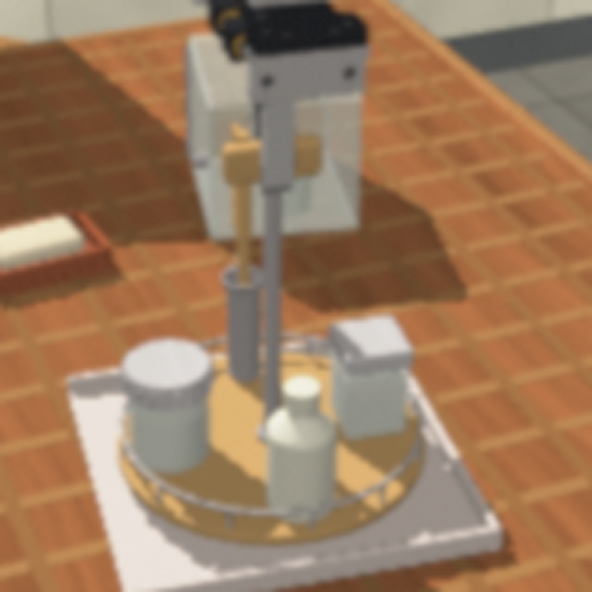

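```bash
python3 - <<'E'
from h import *
st=read_state(); print(st["clock"],st["finger_gap"],st["eef_rot"],st["wrist_force"])
print(sign_off())
E
```

```text
20.5667 13.708261678437454 [-3.141 -0.001  3.008] [-2.62  -4.835  0.831]
the job is handed in; nothing more can be done
None
```

I stood the comb tail-down in the steel tube and let go of it. I then turned the carousel about 2.75 rad by its handle and handed the job in at 20.6 s, still holding the handle with a 30 N grip setting. `sign_off()` gives no verdict, so these are my own last checks:

- **Jar lid:** the camera puts it about 72 mm out on the open-front side, within about 1 mm of the tray's middle line.
- **Grip:** the fingers stopped at 13.7 mm on the 14 mm bar. The grasp point is within a few millimetres of the handle's centre, and the wrist force is about 5–6 N.
- **Comb:** it leans about 0.15 rad against the bore. A fit to the wrist picture agrees best with it seated at the bottom, foot about 80 mm below the mouth and 6–7 mm off the tube's axis. That depth is inferred, because the foot is not visible inside the tube.
- **Soap dish, pin tray and acrylic box:** they look unmoved in the last top picture compared with the first, by eye only. The arm never came near them.

No check failed. The two cameras differed by a few millimetres on positions, and I used the wrist camera's values.

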